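# Unclip the colour box and lay its lid on the mat

### The arm

A 6-joint arm with a two-finger parallel gripper is mounted at the origin on the work surface. World frame = base frame: x ahead of the robot, y to its left, z up, the work surface at z = 0. Lengths are in m, angles in rad, forces in N, time in s.
With the tool pointing down it reaches from about 0.375 to 0.9 m from the base axis. Payload 3.1 kg.
Tool frame: the origin (TCP) lies on the centre line of the jaws, within the pads' length; the fingertips stand 8 mm ahead of it and the grasp point (between the pads) lies 11 mm behind it; z points along the fingers, y is the line along which they close (so a half turn about z gives the same grasp; the last joint's range is limited). The gripper opens to 85 mm and grips with 20 to 120 N. Pads are 22 mm wide; open, the fingers measure 114 mm over their backs; the gripper's body (76 mm by 85 mm) begins 54 mm behind the grasp point. The pads swing forward as they close: fully open they stand 13 mm farther back than shut.
Start: joints at [1.165, 0.527, 1.433, -0, 1.181, -0.178], TCP at [0.141, 0.609, 0.209] pointing down, gripper open.
Joint ranges: [-3.08, 3.08], [-0.75, 2.2], [0.22, 2.44], [-1.43, 4.57], [0, 2.65], [-2.85, 2.85]. Speed limits (rad/s): [2.79, 2.79, 3.14, 3.14, 3.14, 3.14].

### API

Orientations are given as a unit quaternion [x, y, z, w].
In Python, from station import * gives the robot as it stands.
- The arm moves only by the tool play_rows, never from a script. Its argument "rows" is a list of rows, each a list of 3 entries, a list of its own where there are three numbers: the turn, a rotation vector about the tool's x, y, z in degrees, then the shift along the tool's x, y, z in mm, then the closure, from 0 (fully open) to 1 (shut). In form: [[[ax, ay, az], [dx, dy, dz], jaw], ...]. A call has 1 to 12 rows; each row shifts and turns the commanded pose from where the row before left it, along the tool's axes as they then stand; what a row does not reach is not made up. A row lasts 1/12 s, in which the tool goes at most 41.7 mm and 7.16 degrees, less where a joint would pass 70% of its speed; a pose out of reach is approached as far as the arm can. A call with a gripper value outside its range is refused whole. The fingers move at their own pace and stop on an object; "grip_force" is the grip in N (left out, the last holds). Time passes only in rows, so rows that do not move let the fingers close. It gives the time, the measured TCP pose, the force, the opening and the grip force at its end, in the units of the state.
- sense(): the state, without advancing time (a new reading comes with each control period).
- snapshot(name): name is "side" or "top" or "wrist"; returns (picture, depth): 384x512x3 uint8, red, green, blue; 384x512 float32, m along the optical axis (not along the pixel's ray), 0 where there is no reading.
- get_calibration(name): a dict with "vfov" (degrees; the focal length in pixels is half the picture's height over the tangent of half this angle, whatever the lens; pixels are square), "cx", "cy" (the principal point, pixels), "k1" (the pictures are not rectified: a ray, as slopes to the right and down, at radius r is drawn at 1 + k1 r^2 times it, then the intrinsics apply), "xyz" and "attitude" of the camera in the world. Camera axes: x right, y down, z forward; pixel columns grow to the right and rows downward; lengths in m; the calibration is good to about 2 mm. A picture is of the moment at which its call begins: read the wrist's pose just before it. get_calibration takes no time and is no camera call; for the wrist camera it gives the pose at the moment of the call.
- sign_off(): hands the job in; it is judged then, once.
The state is a dict: "t": time; "q": joint angles; "qd": joint speeds; "tau": joint torques, N m; "tcp_pos": TCP position; "tool_rot": TCP orientation; "force": force on the tool from outside, world axes, zero at the start; "ft_torque": the same for the moment, N m; "finger_gap": opening from 0.0 (shut) to 1.0 (fully open); "gripper_force": force on a finger pad.
Only numpy, scipy, OpenCV 4.12 (cv2) and the standard library are available. Lean on these libraries where they do the work, as an engineer would, in place of code of your own. Each camera call takes 0.05 s, during which the arm holds its last target. There are 200 camera calls.

### The job

Open the colour box for the painting class: flip both steel clips right off the lid's edges so that they hang open, and only then lift the lid off and lay it flat, handle up, on the straw mat with no edge hanging over. Set it down rather than drop it, let go, and leave the paperweight, ink bottle and paste tin that stand between box and mat where they are.

Things in the scene. Friction and masses are not known exactly. Their poses are not given: they have to be found in the camera images.
- box: Plywood colour box, fixed to the table, 150 mm (its x) x 190 mm (its y) x 85 mm tall, walls 5 mm. Origin: centre of its underside; z up. It stands left or right, turned up to 0.35 rad. Its two clips sit at the middle of the edges facing -x (near clip) and +x (far clip).
- clip_near (a joint): Steel bale clip on the box's -x edge (robot's side), rad: 0 = hooked over the lid, 2.1 = flipped out, open. Pivot parallel to the box's y, 83 mm from its centre, 50 mm above the table; the top swings outward (-x of the box). Over-centre spring: below 0.5 rad it snaps shut, beyond it snaps fully open and stays. About 2 N at the tab. Its hook reaches 9 mm in over the lid's edge, 2 mm above it.
- clip_far (a joint): The same clip on the box's +x edge (away from the robot), mirrored: its top swings outward towards +x of the box; the same joint values.
- clip_near_tab (a point): Middle of the top edge of the near clip's thumb tab, an upright steel plate 50 mm wide (along the box's y), 5 mm thick. Hooked, the tab stands from 6 mm to 32 mm above the lid's top, its top edge 125 mm above the table and 88.5 mm from the box's centre, with clear lid between it and the lid's handle; it can be pushed outwards from its inner side or pinched.
- clip_far_tab (a point): The same point on the far clip.
- lid: Loose wooden lid, 162 mm (x) x 200 mm (y), about 0.25 to 0.5 kg, on the box with its axes parallel to the box's. Origin: centre of its underside, which is a locating frame 134 x 174 mm, 8 mm deep, that sits 3 mm clear inside the box's walls; so the plate lies 8 to 16 mm above the origin. Closed, the origin is 77 mm above the table; laid on the mat, 4 mm.
- lid_handle (a point): Centre of the lid's handle bar, 46 mm above the lid's origin: a wooden bar 14 mm thick (x), 14 mm high, 112 mm long (along the lid's y) on two end posts (37 to 55 mm from the middle), 23 mm free under it.
- mat: Flat woven straw mat, fixed, 230 mm (its x) x 250 mm (its y), 4 mm thick, empty, on the other side of the table from the box, turned up to 0.2 rad. Origin: centre of its underside.
- lid_corner0 (a point): Corner of the lid's plate at +81 mm x, +100 mm y, 12 mm above the lid's origin.
- lid_corner1 (a point): Corner of the lid's plate at +81 mm x, -100 mm y, 12 mm above the lid's origin.
- lid_corner2 (a point): Corner of the lid's plate at -81 mm x, +100 mm y, 12 mm above the lid's origin.
- lid_corner3 (a point): Corner of the lid's plate at -81 mm x, -100 mm y, 12 mm above the lid's origin.
- paperweight: Bystander, to be left alone: dark steel bar 110 x 24 x 16 mm lying between box and mat. Origin: centre of its underside.
- ink_bottle: Bystander, to be left alone: small blue plastic bottle, 34 mm across, 85 mm tall, between box and mat. Origin: centre of its underside.
- paste_tin: Bystander, to be left alone: round white seal-paste tin, 40 mm across, 22 mm tall, on the robot's side of the paperweight. Origin: centre of its underside.

How it is judged:
On the way, in this order (a step that is already met when the one before it is completed fails the run):
1. both clips are flipped open while the lid still lies on the box (value of joint each of clip_near, clip_far above 1.5 rad and z of lid in the frame of box below 0.087 m and horizontal distance between lid and box below 0.015 m), for 0.2 s.
2. the lid is lifted clear of the box (z of lid in the frame of box above 0.095 m), for 0.1 s.
At the end, for the whole second after the job is handed in: Both clips hang open (beyond 1.5 rad); the lid lies at rest, handle up, flat on the mat (underside at most 9 mm above the table, tilt below 0.06 rad), released, with none of its four corners more than 5 mm beyond the mat's edges (value of joint each of clip_near, clip_far above 1.5 rad and x of lid_corner0 in the frame of mat between -0.12 and 0.12 m and y of lid_corner0 in the frame of mat between -0.13 and 0.13 m and x of lid_corner1 in the frame of mat between -0.12 and 0.12 m and y of lid_corner1 in the frame of mat between -0.13 and 0.13 m and x of lid_corner2 in the frame of mat between -0.12 and 0.12 m and y of lid_corner2 in the frame of mat between -0.13 and 0.13 m and x of lid_corner3 in the frame of mat between -0.12 and 0.12 m and y of lid_corner3 in the frame of mat between -0.13 and 0.13 m and angle between lid's own z axis and vertical below 0.06 rad and height (world z) of lid below 0.009 m and linear speed of lid below 0.02 m/s); the robot touches nothing.
It fails at once if the lid is raised more than 13 mm while a clip is still on it (z of lid in the frame of box above 0.09 m and value of joint any of clip_near, clip_far below 1 rad).
It fails at once if the lid is dropped onto the mat (arrives faster than 0.7 m/s, as from over 25 mm) (horizontal distance between lid and mat below 0.15 m and height (world z) of lid below 0.05 m and linear speed of lid above 0.7 m/s).
It fails at once if a bystander is moved more than 30 mm (distance of any of paperweight, ink_bottle, paste_tin from where it was at the start of the episode above 0.03 m).
It also fails if it takes over 61 s, if anything falls off the work surface, if the arm or the gripper's body presses on something with over 40 N, if the wrist force passes 120 N, or if a joint passes its speed limit or range.

## Working session

There is one attempt and no reset: what is moved stays moved. The work goes in short steps, Python scripts to look and compute and a tool call to move; the robot and the scene stay as the last step left them, time stands still between calls to the robot, and variables do not carry over. Pictures are saved under pics/ and viewed, at most 10 in all, crops included, and the job is handed in when it is done.

Besides the shell and the picture viewer there is one more tool, called after ">>>" as a command line: name --argument value ..., lists and objects as JSON in quotes. play_rows: Moves the arm, as the interface text tells. Its arguments: {"type":"object","properties":{"rows":{"type":"array","items":{"type":"array"}},"grip_force":{"type":"number"}},"required":["rows"]}

```bash
ls; mkdir -p pics
cat > h.py <<'E'
from station import *
import numpy as np, cv2
from scipy.spatial.transform import Rotation as R
def cal(n):
    c=get_calibration(n); return c
def cloud(n):
    c=get_calibration(n); im,d=snapshot(n)
    H,W=d.shape; f=H/2/np.tan(np.radians(c["vfov"])/2)
    K=np.array([[f,0,c["cx"]],[0,f,c["cy"]],[0,0,1]])
    uv=np.stack(np.meshgrid(np.arange(W),np.arange(H)),-1).reshape(-1,1,2).astype(float)
    r=cv2.undistortPoints(uv,K,np.array([c["k1"],0,0,0,0.])).reshape(H,W,2)
    P=np.dstack([r,np.ones((H,W))])*d[...,None]
    a=np.array(c["attitude"]); A=R.from_quat(a).as_matrix() if a.shape==(4,) else a
    P=P@A.T+np.array(c["xyz"]); P[d==0]=np.nan
    return im,d,P
def save(n,im): cv2.imwrite("pics/"+n+".png",im[...,::-1])
E
python3 - <<'E'
from h import *
for n in("top","side","wrist"): print(n,get_calibration(n))
im,d,P=cloud("top"); save("top",im); np.savez("top.npz",im=im,P=P)
im2,d2,P2=cloud("side"); save("side",im2); np.savez("side.npz",im=im2,P=P2)
print(sense())
for v in range(0,384,48): print([tuple(np.round(P[v,u],3)) for u in range(0,512,100)])
E
```

```text
pics
top {'vfov': 52.91939528146141, 'cx': 262.9201941722471, 'cy': 195.3869984863727, 'k1': 0.014079373999275143, 'xyz': array([ 0.37256543, -0.02999023,  1.02182264]), 'attitude': array([-0.69611432,  0.71191243, -0.05957983,  0.07110405])}
side {'vfov': 57.10936100176368, 'cx': 251.91997659503198, 'cy': 189.72171253403658, 'k1': -0.00810967132508229, 'xyz': array([0.52092438, 0.46034089, 0.64518164]), 'attitude': array([-0.01138032,  0.93876331, -0.3441588 ,  0.01219235])}
wrist {'vfov': 60.734673061677285, 'cx': 259.5542473202187, 'cy': 191.30386167408022, 'k1': 0.011453196130468307, 'xyz': array([0.0637432 , 0.62660572, 0.37303665]), 'attitude': array([0.77338734, 0.61473947, 0.09556902, 0.12179475])}
{'t': 0.1, 'q': array([ 1.16447628e+00,  5.28368524e-01,  1.43379036e+00,  2.78306956e-05,
        1.18138668e+00, -1.78481407e-01]), 'qd': array([ 0.00073877, -0.00245227, -0.00210246,  0.00040927, -0.000421  ,
       -0.00205063]), 'tau': array([-2.79069791e-04, -4.43307388e+01, -1.78586340e+01, -3.08193439e-04,
        3.85303079e-03, -1.15512600e-05]), 'tcp_pos': array([0.14084
[... 2463 characters left out ...]
0.336), np.float64(0.673), np.float64(-0.002)), (np.float64(0.33), np.float64(0.412), np.float64(0.0)), (np.float64(0.325), np.float64(0.152), np.float64(0.002)), (np.float64(0.32), np.float64(-0.105), np.float64(0.002)), (np.float64(0.315), np.float64(-0.361), np.float64(-0.0)), (np.float64(0.311), np.float64(-0.611), np.float64(0.001))]
[(np.float64(0.217), np.float64(0.66), np.float64(-0.002)), (np.float64(0.212), np.float64(0.405), np.float64(-0.002)), (np.float64(0.207), np.float64(0.151), np.float64(0.001)), (np.float64(0.202), np.float64(-0.101), np.float64(-0.003)), (np.float64(0.199), np.float64(-0.35), np.float64(0.003)), (np.float64(0.195), np.float64(-0.596), np.float64(-0.001))]
```

View pics/top.png

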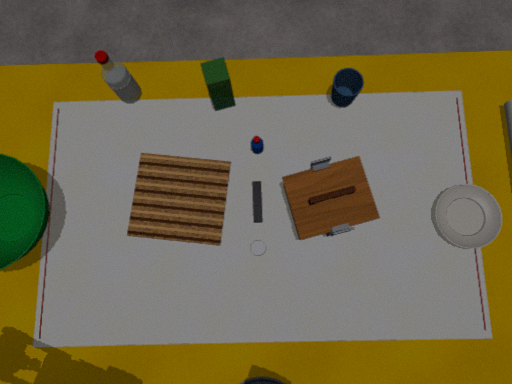

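View pics/side.png

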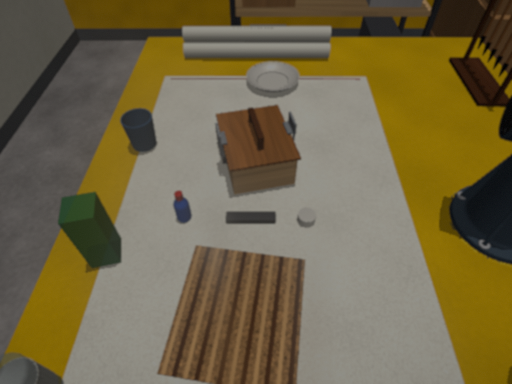

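Top view: the lid is at (330,198) with its handle from (308,200) to (355,189). The far clip is at (320,163), the near clip at (341,230), the mat at (180,198), and the bystanders are around x≈258.

Run:
```python
from h import *
for n in("top","side"):
    z=np.load(n+".npz"); im,P=z["im"],z["P"]; X,Y,Z=P[...,0],P[...,1],P[...,2]
    hsv=cv2.cvtColor(im,cv2.COLOR_RGB2HSV)
    def rect(m,nm):
        m=cv2.morphologyEx(m.astype(np.uint8),cv2.MORPH_OPEN,np.ones((3,3)))
        k,l,s,_=cv2.connectedComponentsWithStats(m)
        i=1+np.argmax(s[1:,4]); p=P[l==i]
        r=cv2.minAreaRect((p[:,:2]*1000).astype(np.float32)); print(n,nm,r,"z",np.median(p[:,2]),len(p))
    reg=(X>.3)&(X<.8)
    rect(reg&(Z>.084)&(Z<.103)&(Y<0)&(Y>-.4),"lid")
    rect(reg&(Z>.118)&(Z<.15)&(Y<0)&(Y>-.4)&(hsv[...,1]>80),"handle")
    rect(reg&(Z>-.01)&(Z<.015)&(Y>.1)&(Y<.5)&(hsv[...,1]>60),"mat")
    m=reg&(Z>.1)&(Z<.14)&(Y<0)&(Y>-.4)&(hsv[...,1]<70)
    p=P[m]; 
    for nm,q in(("far",p[p[:,0]>.56]),("near",p[p[:,0]<.5])): 
        if len(q): print(n,nm,len(q),np.median(q,0),q[:,:2].min(0),q[:,:2].max(0))
    rect(reg&(Z>.008)&(Z<.1)&(Y>-.03)&(Y<.08)&(X>.58),"ink")
    rect(reg&(Z>.01)&(Z<.03)&(Y>-.03)&(Y<.08)&(X<.43),"tin")
    rect(reg&(Z>.008)&(Z<.03)&(Y>-.03)&(Y<.08)&(X>.43)&(X<.57),"bar")
```

```text
top lid ((541.0342407226562, -180.0859375), (171.57936096191406, 202.8417510986328), 14.286247253417969) z 0.09193116197589984 5160
top handle ((539.1822509765625, -178.77655029296875), (14.326347351074219, 110.90084075927734), 14.411757469177246) z 0.12860808458279938 285
top mat ((563.6892700195312, 211.779052734375), (249.85386657714844, 231.292236328125), 82.739501953125) z 0.0029082113076317473 7333
top far 91 [ 0.62363392 -0.15803629  0.12006461] [ 0.60774055 -0.18051529] [ 0.63129115 -0.13305695]
top near 68 [ 0.45461507 -0.20114474  0.12272085] [ 0.44594788 -0.22680424] [ 0.46879928 -0.17660152]
top ink ((692.3893432617188, -0.9670448303222656), (27.59539794921875, 32.13050842285156), 3.3357887268066406) z 0.05557397615927573 179
top tin ((416.4294738769531, 2.715045928955078), (36.22007369995117, 23.109840393066406), 88.71550750732422) z 0.020631789951254476 124
top bar ((530.9010620117188, 2.1113481521606445), (23.916784286499023, 75.61803436279297), 89.4456787109375) z 0.015116085928035483 255
side lid ((539.6107788085938, -179.3848419189453), (171.13706970214844, 202.9765
[... 248 characters left out ...]
194580078125, 230.576904296875), 82.82621765136719) z 0.005223584458516339 15689
side far 107 [ 0.62165863 -0.15331068  0.10876928] [ 0.56109578 -0.2325004 ] [ 0.63441958 -0.13240481]
side near 156 [ 0.45876358 -0.19649465  0.10959995] [ 0.44745039 -0.22579038] [ 0.47442372 -0.17579429]
side ink ((695.8539428710938, 3.4726123809814453), (32.73678207397461, 28.001768112182617), 23.657739639282227) z 0.052934729557060245 399
side tin ((418.0801696777344, 2.1617507934570312), (23.52545166015625, 40.45762634277344), 0.8664166927337646) z 0.02279349803565578 159
side bar ((531.7550659179688, 1.6216163635253906), (76.69027709960938, 26.12026596069336), 0.8426752686500549) z 0.01705355327875957 384
```

>>> play_rows --rows '[[[0,0,0],[-26,-27,0],1],[[0,0,0],[-26,-27,0],1],[[0,0,0],[-26,-27,0],1],[[0,0,0],[-26,-27,0],1],[[0,0,0],[-26,-27,0],1],[[0,0,0],[-26,-27,0],1],[[0,0,0],[-26,-27,0],1],[[0,0,0],[-26,-27,0],1],[[0,0,0],[-26,-27,0],1],[[0,0,0],[-26,-27,0],1],[[0,0,0],[-26,-27,0],1],[[0,0,0],[-26,-27,0],1]]'

```text
t: 1.1
tcp_pos: [0.3722, 0.221, 0.2093]
tool_rot: [0.114, 0.994, -0.0, -0.0]
force: [-0.1, -0.6, -0.3]
finger_gap: -0.005
gripper_force: 0.0
```

>>> play_rows --rows '[[[0,0,0],[-26,-27,0],1],[[0,0,0],[-26,-27,0],1],[[0,0,0],[-26,-27,0],1],[[0,0,0],[-26,-27,0],1],[[0,0,0],[-26,-27,0],1],[[0,0,0],[-26,-27,0],1],[[0,0,0],[-26,-27,0],1],[[0,0,0],[-26,-27,0],1],[[0,0,0],[-26,-27,0],1],[[0,0,0],[-26,-27,0],1],[[0,0,0],[-25,-27,0],1],[[0,0,0],[-20,-25,0],1]]'

```text
t: 2.1
tcp_pos: [0.5973, -0.1621, 0.2089]
tool_rot: [0.114, 0.993, -0.0, 0.0]
force: [0.0, 1.2, -0.3]
finger_gap: -0.003
gripper_force: 0.0
```

>>> play_rows --rows '[[[0,0,7],[0,0,0],1],[[0,0,7],[0,0,0],1],[[0,0,7],[0,0,0],1],[[0,0,7],[0,0,0],1],[[0,0,7],[0,0,0],1],[[0,0,7],[0,0,0],1],[[0,0,7],[0,0,0],1],[[0,0,7],[0,0,0],1],[[0,0,6.7],[0,0,0],1],[[0,0,0],[0,0,0],1],[[0,0,0],[0,0,0],1]]'

```text
t: 3.02
tcp_pos: [0.596, -0.1597, 0.209]
tool_rot: [0.613, 0.79, -0.0, -0.0]
force: [0.2, 0.2, -0.0]
finger_gap: 0.001
gripper_force: 0.0
```

```bash
cat >> h.py <<'E'
def delta(xy,yaw,c=(0.540,-0.179),cy=14.2,quiet=False):
    """box-frame (or other frame) TCP pose now and shift in tool mm to target x,y,z"""
    s=sense(); T=R.from_quat(s["tool_rot"])
    B=R.from_euler("z",cy,degrees=True); C=np.array([*c,0])
    print("t",s["t"],"tcp",s["tcp_pos"].round(4),"inframe",(B.inv().apply(s["tcp_pos"]-C)*1000).round(1),"F",s["force"].round(1),"gap",round(s["finger_gap"],3),"gf",round(s["gripper_force"],1))
    tx=T.apply([0,1,0]); print("tool y yaw",np.degrees(np.arctan2(tx[1],tx[0])).round(2),"z",T.apply([0,0,1]).round(4))
    if xy is not None:
        w=B.apply(np.array(xy)/1000)+C; print("shift tool mm",(T.inv().apply(w-s["tcp_pos"])*1000).round(1))
E
python3 - <<'E'
from h import *
delta([58,0,112],0)
im,d,P=cloud("wrist"); save("w1",im); np.savez("w1.npz",im=im,P=P)
X,Y,Z=P[...,0],P[...,1],P[...,2]; hsv=cv2.cvtColor(im,cv2.COLOR_RGB2HSV)
B=R.from_euler("z",14.2,degrees=True)
p=P[(Z>.085)&(Z<.1)&np.isfinite(Z)]; print("lid",cv2.minAreaRect((p[:,:2]*1000).astype(np.float32)))
p=P[(Z>.105)&(Z<.13)&(hsv[...,1]<70)]; q=B.inv().apply(p-[.54,-.179,0])*1000
for k in (q[q[:,0]>70],q[q[:,0]<-70]):
  if len(k): print(len(k),np.percentile(k,[2,50,98],axis=0).round(1))
E
```

```text
t 3.0167 tcp [ 0.596  -0.1597  0.209 ] inframe [ 59.   5. 209.] F [ 0.2  0.2 -0. ] gap 0.001 gf 0.0
tool y yaw 14.42 z [-8.e-04  4.e-04 -1.e+00]
shift tool mm [-5.1 -1.  97. ]
lid ((650.955322265625, -189.14999389648438), (387.4115295410156, 326.9720764160156), 22.893898010253906)
525 [[ 84.6 -23.1 106.4]
 [ 86.2   2.9 124.6]
 [ 89.4  25.  126.3]]
1180 [[-91.6 -23.2 105.7]
 [-87.7   1.7 119. ]
 [-86.3  24.8 126. ]]
```

View pics/w1.png

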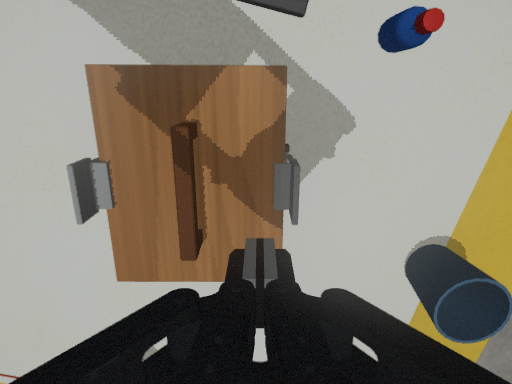

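Wrist view: both clips are hooked, at (90,188) and (287,190). The closed fingers at (260,265) are between the handle and the far tab, so the box pose is confirmed.

>>> play_rows --rows '[[[0,0,0],[-5,-1,20],1],[[0,0,0],[0,0,25],1],[[0,0,0],[0,0,25],1],[[0,0,0],[0,0,17],1],[[0,0,0],[0,0,10],1],[[0,0,0],[0,0,0],1]]'

```text
t: 3.57
tcp_pos: [0.5949, -0.1642, 0.1099]
tool_rot: [0.613, 0.79, -0.001, -0.003]
force: [-1.0, 0.8, 0.3]
finger_gap: 0.0
gripper_force: 0.0
```

>>> play_rows --rows '[[[0,0,0],[0,7,0],1],[[0,0,0],[0,7,0],1],[[0,0,0],[0,7,0],1],[[0,0,0],[0,7,0],1],[[0,0,0],[0,7,0],1],[[0,0,0],[0,7,0],1],[[0,0,0],[0,7,0],1],[[0,0,0],[0,7,0],1],[[0,0,0],[0,7,0],1],[[0,0,0],[0,7,0],1],[[0,0,0],[0,7,0],1],[[0,0,0],[0,0,0],1]]'

```text
t: 4.57
tcp_pos: [0.6728, -0.1457, 0.1124]
tool_rot: [0.614, 0.79, 0.0, 0.001]
force: [-0.4, -0.4, 0.2]
finger_gap: -0.001
gripper_force: 0.0
```

Run:
```python
from h import *
delta([-58,0,112],0)
im,d,P=cloud("wrist"); save("w2",im)
im,d,P=cloud("top"); save("t2",im[120:270,230:430].repeat(3,0).repeat(3,1))
```

```text
t 4.5667 tcp [ 0.6728 -0.1457  0.1124] inframe [136.9  -0.3 112.4] F [-0.4 -0.4  0.2] gap -0.001 gf 0.0
tool y yaw 14.28 z [ 1.6e-03 -3.0e-04 -1.0e+00]
shift tool mm [ 6.000e-01 -1.949e+02  1.000e-01]
```

View pics/w2.png

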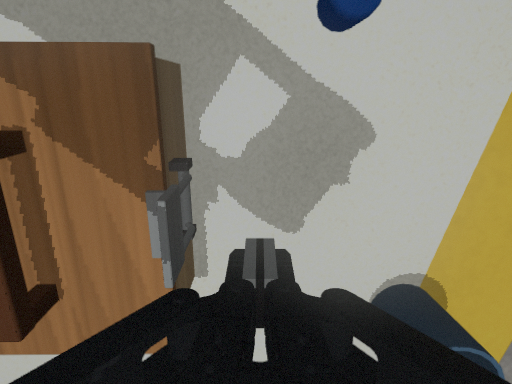

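The wrist view shows the far clip at (170,230) still upright. I'll measure it with depth and take a side view.

Run:
```python
from h import *
B=R.from_euler("z",14.2,degrees=True)
im,d,P=cloud("wrist"); Q=(B.inv().apply(P.reshape(-1,3)-[.54,-.179,0])*1000).reshape(P.shape)
for v in range(160,290,10): print(v,[tuple(Q[v,u].round(0).astype(int)) for u in range(150,215,8) if np.isfinite(Q[v,u,0])])
# fingertip points
for v in (236,240,245,260): print("f",v,Q[v,262].round(0),Q[v,250].round(0))
im,d,P=cloud("side"); save("s2",im[80:230,190:330].repeat(4,0).repeat(4,1))
```

```text
160 [(np.int64(72), np.int64(39), np.int64(93)), (np.int64(77), np.int64(39), np.int64(93)), (np.int64(80), np.int64(37), np.int64(87)), (np.int64(74), np.int64(29), np.int64(49)), (np.int64(80), np.int64(29), np.int64(48)), (np.int64(85), np.int64(29), np.int64(49)), (np.int64(82), np.int64(19), np.int64(1)), (np.int64(89), np.int64(19), np.int64(2)), (np.int64(96), np.int64(19), np.int64(1))]
170 [(np.int64(71), np.int64(33), np.int64(93)), (np.int64(76), np.int64(33), np.int64(93)), (np.int64(80), np.int64(32), np.int64(90)), (np.int64(76), np.int64(24), np.int64(57)), (np.int64(81), np.int64(24), np.int64(57)), (np.int64(87), np.int64(24), np.int64(58)), (np.int64(81), np.int64(10), np.int64(1)), (np.int64(88), np.int64(10), np.int64(2)), (np.int64(95), np.int64(10), np.int64(2))]
180 [(np.int64(71), np.int64(27), np.int64(93)), (np.int64(75), np.int64(27), np.int64(92)), (np.int64(80), np.int64(26), np.int64(91)), (np.int64(74), np.int64(15), np.int64(53)), (np.int64(80), np.int64(16), np.int64(54)), (np.int64(89), np.int64(21), np.int64(71)), (np.int64(81), np.int64(1), np.int6
[... 3598 characters left out ...]
(np.int64(76), np.int64(-88), np.int64(2)), (np.int64(83), np.int64(-89), np.int64(0)), (np.int64(91), np.int64(-88), np.int64(1))]
280 [(np.int64(64), np.int64(-40), np.int64(94)), (np.int64(69), np.int64(-41), np.int64(92)), (np.int64(74), np.int64(-41), np.int64(92)), (np.int64(89), np.int64(-19), np.int64(125)), (np.int64(74), np.int64(-66), np.int64(53)), (np.int64(74), np.int64(-83), np.int64(26)), (np.int64(75), np.int64(-100), np.int64(1)), (np.int64(83), np.int64(-99), np.int64(2)), (np.int64(91), np.int64(-99), np.int64(2))]
f 236 [137. -54.  -0.] [126. -53.   1.]
f 240 [136.  12. 141.] [130.  12. 141.]
f 245 [136.  12. 146.] [130.  11. 145.]
f 260 [136.  11. 158.] [131.  11. 158.]
```

View pics/s2.png

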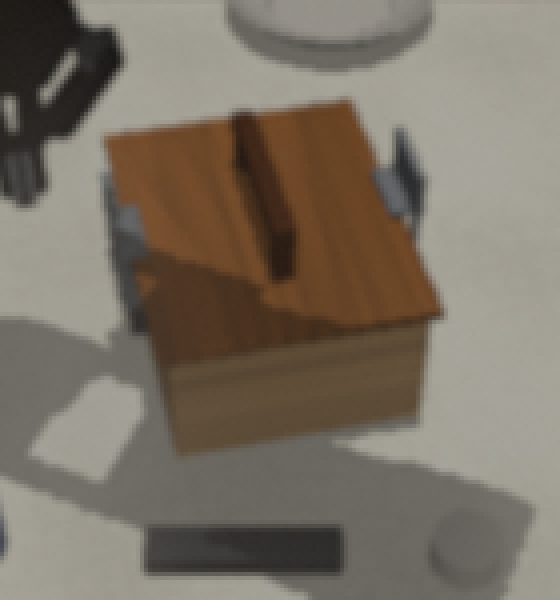

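Run:
```python
from h import *
s=sense(); T=R.from_quat(s["tool_rot"])
im,d,P=cloud("wrist"); Q=(T.inv().apply(P.reshape(-1,3)-s["tcp_pos"])*1000).reshape(P.shape)
for v in list(range(232,246))+[255,270,290,310,330]: print(v,[tuple(map(int,Q[v,u].round(0))) for u in (238,246,254,258,266,272)])
im,d,P=cloud("side"); Q=(T.inv().apply(P.reshape(-1,3)-s["tcp_pos"])*1000).reshape(P.shape)
m=(np.abs(Q[...,1])<40)&(np.abs(Q[...,0])<40)&(Q[...,2]>-60)&(P[...,2]>.06)
ys,xs=np.where(m); print(len(ys)); print(np.sort(Q[m][:,2])[-8:], )
for k in np.argsort(Q[m][:,2])[-8:]: print(xs[k],ys[k],Q[ys[k],xs[k]].round(0))
# limb ray: lowest finger pixel
```

```text
232 [(-49, -20, 111), (-49, -13, 111), (-49, -6, 112), (-49, -2, 112), (-49, 5, 112), (-49, 11, 110)]
233 [(-50, -21, 112), (-50, -13, 111), (-50, -6, 111), (-50, -2, 112), (-50, 5, 111), (-50, 11, 111)]
234 [(-51, -20, 111), (-51, -13, 111), (-51, -6, 111), (-51, -2, 112), (-51, 5, 110), (-51, 11, 111)]
235 [(-52, -21, 112), (-52, -13, 112), (-52, -6, 111), (-52, -2, 111), (-52, 5, 112), (-52, 11, 110)]
236 [(-53, -20, 110), (-53, -13, 112), (-53, -6, 111), (-53, -2, 110), (-53, 5, 110), (-53, 11, 112)]
237 [(-54, -21, 111), (-54, -13, 112), (-54, -6, 112), (-54, -2, 110), (-54, 5, 111), (-54, 11, 112)]
238 [(-55, -21, 111), (-55, -13, 111), (-55, -6, 111), (-55, -2, 112), (-55, 5, 111), (-55, 11, 112)]
239 [(-56, -21, 110), (12, -7, -27), (11, -3, -27), (12, -1, -27), (11, 2, -26), (12, 5, -27)]
240 [(-57, -21, 112), (11, -7, -28), (11, -3, -28), (12, -1, -29), (12, 2, -28), (12, 5, -28)]
241 [(-58, -21, 112), (12, -7, -29), (11, -3, -29), (11, -1, -28), (12, 2, -29), (11, 5, -28)]
242 [(-59, -21, 111), (12, -7, -30), (12, -3, -30), (12, -1, -30), (12, 2, -31), (12, 5, -30)]
243 [(
[... 351 characters left out ...]
 -41), (12, 5, -42)]
270 [(8, -9, -47), (11, -6, -53), (12, -3, -54), (11, -1, -53), (11, 2, -53), (11, 4, -54)]
290 [(13, -8, -69), (13, -5, -68), (8, -3, -61), (7, -1, -60), (13, 2, -68), (13, 4, -68)]
310 [(13, -7, -79), (12, -5, -78), (5, -3, -69), (-2, -1, -59), (6, 2, -70), (13, 3, -79)]
330 [(18, -6, -93), (13, -4, -88), (-3, -3, -69), (-159, -2, 112), (-2, 2, -70), (11, 3, -85)]
150
[-29.41105591 -29.23345713 -29.12435681 -28.37064006 -26.91491606
 -26.7440709  -25.04977426 -24.94980456]
198 130 [ 12.  -3. -29.]
193 130 [  9.   7. -29.]
199 128 [  5.  -6. -29.]
196 130 [  9.   1. -28.]
194 131 [ 10.   6. -27.]
193 131 [  9.   8. -27.]
195 131 [  8.   3. -25.]
196 131 [  8.   1. -25.]
```

Both cameras put the fingertips 26 mm behind the reported TCP, so the fingers passed over the tab. I'll go back and redo the push 34 mm lower.

>>> play_rows --rows '[[[0,0,0],[0,-20,0],1],[[0,0,0],[0,-25,0],1],[[0,0,0],[0,-22,0],1],[[0,0,0],[0,-10,0],1],[[0,0,0],[0,0,0],1],[[0,0,0],[0,0,10],1],[[0,0,0],[0,0,10],1],[[0,0,0],[0,0,9],1],[[0,0,0],[0,0,5],1],[[0,0,0],[0,0,0],1]]'

```text
t: 5.7
tcp_pos: [0.5958, -0.164, 0.076]
tool_rot: [0.614, 0.79, -0.0, -0.002]
force: [-0.1, 0.5, -0.0]
finger_gap: -0.003
gripper_force: 0.0
```

>>> play_rows --rows '[[[0,0,0],[0,7,0],1],[[0,0,0],[0,7,0],1],[[0,0,0],[0,7,0],1],[[0,0,0],[0,7,0],1],[[0,0,0],[0,7,0],1],[[0,0,0],[0,7,0],1],[[0,0,0],[0,7,0],1],[[0,0,0],[0,7,0],1],[[0,0,0],[0,7,0],1],[[0,0,0],[0,7,0],1],[[0,0,0],[0,7,0],1],[[0,0,0],[0,0,0],1]]'

```text
t: 6.7
tcp_pos: [0.6731, -0.1457, 0.0786]
tool_rot: [0.614, 0.79, 0.0, 0.001]
force: [-0.2, 0.2, 0.2]
finger_gap: 0.002
gripper_force: 0.0
```

Run:
```python
from h import *
delta([-58,0,78],0)
B=R.from_euler("z",14.2,degrees=True)
for n in("wrist","top"):
    im,d,P=cloud(n); save("x_"+n,im); Q=(B.inv().apply(P.reshape(-1,3)-[.54,-.179,0])*1000).reshape(P.shape)
    sat=cv2.cvtColor(im,cv2.COLOR_RGB2HSV)[...,1]
    m=(np.abs(Q[...,1])<30)&(Q[...,2]>15)&(Q[...,2]<130)&(sat<70)
    for nm,a in(("far hooked",(Q[...,0]>82)&(Q[...,0]<93)&(Q[...,2]>100)),("far open",(Q[...,0]>93)&(Q[...,0]<170)&(Q[...,2]<95)),("near hooked",(Q[...,0]<-82)&(Q[...,0]>-93)&(Q[...,2]>100)),("near open",(Q[...,0]<-93)&(Q[...,0]>-170)&(Q[...,2]<95))):
        q=Q[m&a]; print(n,nm,len(q),np.median(q,0).round(0) if len(q) else "")
```

```text
t 6.7 tcp [ 0.6731 -0.1457  0.0786] inframe [137.2  -0.4  78.6] F [-0.2  0.2  0.2] gap 0.002 gf 0.0
tool y yaw 14.28 z [ 2.2e-03 -5.0e-04 -1.0e+00]
shift tool mm [   0.7 -195.2    0.2]
wrist far hooked 0 
wrist far open 3513 [133.   3.  29.]
wrist near hooked 0 
wrist near open 0 
top far hooked 0 
top far open 0 
top near hooked 0 
top near open 0
```

The far clip is open. Now the near one.

>>> play_rows --rows '[[[0,0,0],[0,0,-25],1],[[0,0,0],[0,0,-25],1],[[0,0,0],[0,-20,0],1],[[0,0,0],[0,-35,0],1],[[0,0,0],[0,-40,0],1],[[0,0,0],[0,-40,0],1],[[0,0,0],[0,-35,0],1],[[0,0,0],[0,-25,0],1],[[0,0,0],[0,0,0],1],[[0,0,0],[0,0,20],1],[[0,0,0],[0,0,20],1],[[0,0,0],[0,0,10],1]]'

```text
t: 7.8
tcp_pos: [0.4817, -0.1938, 0.0773]
tool_rot: [0.614, 0.789, 0.0, -0.001]
force: [0.2, -0.2, -0.7]
finger_gap: 0.0
gripper_force: 0.0
```

>>> play_rows --rows '[[[0,0,0],[0,0,0],1],[[0,0,0],[0,-7,0],1],[[0,0,0],[0,-7,0],1],[[0,0,0],[0,-7,0],1],[[0,0,0],[0,-7,0],1],[[0,0,0],[0,-7,0],1],[[0,0,0],[0,-7,0],1],[[0,0,0],[0,-7,0],1],[[0,0,0],[0,-7,0],1],[[0,0,0],[0,-7,0],1],[[0,0,0],[0,-8,0],1],[[0,0,0],[0,-8,0],1]]'

```text
t: 8.8
tcp_pos: [0.4047, -0.2135, 0.0784]
tool_rot: [0.614, 0.789, -0.0, -0.0]
force: [0.9, 0.4, -0.6]
finger_gap: 0.002
gripper_force: 0.0
```

>>> play_rows --rows '[[[0,0,0],[0,0,0],1],[[0,0,0],[0,0,-25],1],[[0,0,0],[0,0,-25],1],[[0,0,0],[0,0,-25],1],[[0,0,0],[0,0,0],0]]'

```text
t: 9.22
tcp_pos: [0.408, -0.2154, 0.1571]
tool_rot: [0.614, 0.789, -0.0, 0.004]
force: [-0.0, -0.5, 0.0]
finger_gap: 0.127
gripper_force: 0.0
```

Run:
```python
from h import *
delta([0,0,155],0)
B=R.from_euler("z",14.2,degrees=True)
for n in("wrist","top"):
    im,d,P=cloud(n); save("y_"+n,im); Q=(B.inv().apply(P.reshape(-1,3)-[.54,-.179,0])*1000).reshape(P.shape)
    sat=cv2.cvtColor(im,cv2.COLOR_RGB2HSV)[...,1]
    m=(np.abs(Q[...,1])<30)&(Q[...,2]>15)&(Q[...,2]<130)&(sat<70)
    for nm,a in(("far hooked",(Q[...,0]>82)&(Q[...,0]<93)&(Q[...,2]>100)),("far open",(Q[...,0]>93)&(Q[...,0]<170)&(Q[...,2]<95)),("near hooked",(Q[...,0]<-82)&(Q[...,0]>-93)&(Q[...,2]>100)),("near open",(Q[...,0]<-93)&(Q[...,0]>-170)&(Q[...,2]<95))):
        q=Q[m&a]; print(n,nm,len(q),np.median(q,0).round(0) if len(q) else "")
    h=Q[(Q[...,2]>118)&(Q[...,2]<135)&(np.abs(Q[...,1])<65)&(np.abs(Q[...,0])<20)]; print("handle",len(h),h.mean(0).round(1) if len(h) else "", np.ptp(h,0).round(0) if len(h) else "")
```

```text
t 9.2167 tcp [ 0.408  -0.2154  0.1571] inframe [-136.9   -2.9  157.1] F [-0.  -0.5  0. ] gap 0.127 gf 0.0
tool y yaw 14.26 z [ 0.0066 -0.0058 -1.    ]
shift tool mm [  2.8 136.9   2.8]
wrist far hooked 0 
wrist far open 0 
wrist near hooked 0 
wrist near open 1389 [-126.    3.   28.]
handle 5470 [ -4.    6.1 127.9] [ 16. 111.  14.]
top far hooked 0 
top far open 138 [122.   2.  29.]
top near hooked 0 
top near open 120 [-122.   11.   28.]
handle 301 [ -1.2   0.9 128.1] [ 15. 111.  15.]
```

View pics/y_wrist.png

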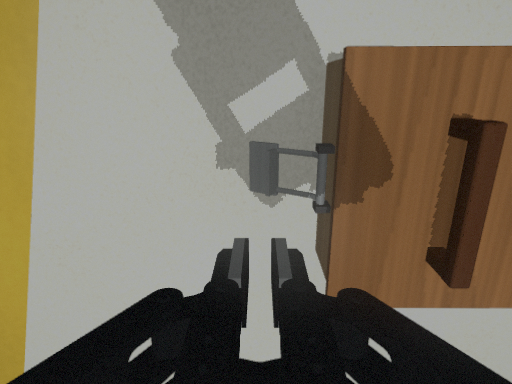

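Both clips hang open; the near tab is at (263,168). Next, the handle.

>>> play_rows --rows '[[[0,0,0],[2,16,0],0.3],[[0,0,0],[0,30,0],0.3],[[0,0,0],[0,35,0],0.3],[[0,0,0],[0,35,0],0.3],[[0,0,0],[0,20,0],0.3],[[0,0,0],[0,0,0],0.3],[[0,0,0],[0,0,20],0.3],[[0,0,0],[0,0,25],0.3],[[0,0,0],[0,0,20],0.3],[[0,0,0],[0,0,12],0.3],[[0,0,0],[0,0,0],0.3]]'

```text
t: 10.23
tcp_pos: [0.533, -0.1764, 0.0723]
tool_rot: [0.614, 0.789, -0.001, -0.005]
force: [0.1, 0.2, -0.6]
finger_gap: 0.702
gripper_force: 0.0
```

>>> play_rows --rows '[[[0,0,0],[0,0,0],0.6],[[0,0,0],[0,0,0],0.7],[[0,0,0],[0,0,0],1],[[0,0,0],[0,0,0],1],[[0,0,0],[0,0,0],1],[[0,0,0],[0,0,0],1],[[0,0,0],[0,0,0],1],[[0,0,0],[0,0,0],1]]' --grip_force 60

```text
t: 10.9
tcp_pos: [0.5377, -0.1784, 0.0775]
tool_rot: [0.614, 0.789, 0.0, 0.001]
force: [-0.3, -0.8, 6.3]
finger_gap: 0.156
gripper_force: 59.7
```

Run:
```python
from h import *
delta(None,0)
im,d,P=cloud("wrist"); save("z_wrist",im)
s=sense(); T=R.from_quat(s["tool_rot"]); Q=(T.inv().apply(P.reshape(-1,3)-s["tcp_pos"])*1000).reshape(P.shape)
for v in range(225,250,3): print(v,[tuple(map(int,Q[v,u].round(0))) for u in (230,238,246,260,272,282,290)])
```

```text
t 10.9 tcp [ 0.5377 -0.1784  0.0775] inframe [-2.1  1.1 77.5] F [-0.3 -0.8  6.3] gap 0.156 gf 59.7
tool y yaw 14.25 z [ 0.002  -0.0012 -1.    ]
225 [(14, -15, -16), (14, -11, -16), (30, -6, -52), (30, 0, -52), (29, 4, -51), (14, 10, -15), (14, 14, -16)]
228 [(12, -15, -16), (12, -11, -15), (29, -6, -52), (29, 0, -53), (29, 4, -53), (12, 11, -16), (12, 14, -16)]
231 [(11, -15, -16), (11, -11, -16), (28, -6, -53), (28, 0, -53), (28, 4, -53), (10, 11, -16), (11, 14, -16)]
234 [(9, -15, -16), (9, -11, -16), (26, -6, -52), (26, 0, -53), (27, 4, -53), (9, 11, -16), (9, 15, -16)]
237 [(7, -15, -15), (7, -11, -16), (25, -6, -53), (25, 0, -53), (25, 4, -53), (8, 11, -16), (7, 15, -15)]
240 [(5, -16, -15), (12, -11, -28), (24, -6, -52), (24, 0, -53), (24, 4, -53), (12, 10, -28), (6, 15, -16)]
243 [(4, -15, -16), (12, -10, -31), (22, -6, -52), (23, 0, -53), (22, 4, -52), (12, 10, -31), (4, 15, -17)]
246 [(12, -14, -34), (12, -10, -34), (21, -6, -53), (21, 0, -53), (21, 4, -52), (12, 9, -34), (2, 15, -16)]
249 [(11, -13, -36), (11, -10, -36), (20, -6, -53), (20, 0, -53), (20, 4, -53), (11, 9, -36), (7, 13, -28)]
```

View pics/z_wrist.png

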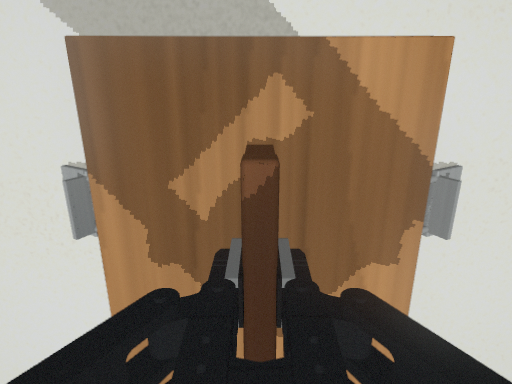

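The bar is centred between the pads at (260,240), and both clips are clear of the lid. Lift, turn, then cross.

>>> play_rows --rows '[[[0,0,0],[0,0,-4],1],[[0,0,0],[0,0,-8],1],[[0,0,0],[0,0,-10],1],[[0,0,0],[0,0,-12],1],[[0,0,0],[0,0,-15],1],[[0,0,0],[0,0,-15],1],[[0,0,0],[0,0,-12],1],[[0,0,0],[0,0,-6],1],[[0,0,0],[0,0,0],1]]'

```text
t: 11.7
tcp_pos: [0.5375, -0.1783, 0.1601]
tool_rot: [0.614, 0.789, 0.0, 0.001]
force: [0.3, -0.4, -4.2]
finger_gap: 0.154
gripper_force: 58.9
```

>>> play_rows --rows '[[[0,0,2],[0,0,0],1],[[0,0,4],[0,0,0],1],[[0,0,4],[0,0,0],1],[[0,0,4],[0,0,0],1],[[0,0,4],[0,0,0],1],[[0,0,2.5],[0,0,0],1],[[0,0,1],[0,0,0],1],[[0,0,0],[0,0,0],1]]'

```text
t: 12.37
tcp_pos: [0.5362, -0.1776, 0.1576]
tool_rot: [0.75, 0.661, -0.0, -0.001]
force: [-0.3, -0.7, -4.4]
finger_gap: 0.15
gripper_force: 58.9
```

>>> play_rows --rows '[[[0,0,0],[5,0,0],1],[[0,0,0],[12,-1,0],1],[[0,0,0],[20,-1,0],1],[[0,0,0],[25,-2,0],1],[[0,0,0],[25,-2,0],1],[[0,0,0],[25,-2,0],1],[[0,0,0],[25,-2,0],1],[[0,0,0],[25,-2,0],1],[[0,0,0],[25,-2,0],1],[[0,0,0],[25,-2,0],1],[[0,0,0],[25,-2,0],1],[[0,0,0],[25,-2,0],1]]'

```text
t: 13.37
tcp_pos: [0.5493, 0.0869, 0.1584]
tool_rot: [0.75, 0.661, -0.0, -0.0]
force: [-0.1, -0.8, -5.2]
finger_gap: 0.151
gripper_force: 58.9
```

>>> play_rows --rows '[[[0,0,0],[25,-1,0],1],[[0,0,0],[25,-1,0],1],[[0,0,0],[25,-1,0],1],[[0,0,0],[25,0,0],1],[[0,0,0],[18,0,0],1],[[0,0,0],[10,0,0],1],[[0,0,0],[0,0,0],1],[[0,0,0],[0,0,0],1]]'

```text
t: 14.03
tcp_pos: [0.5625, 0.2121, 0.1582]
tool_rot: [0.75, 0.662, -0.001, 0.0]
force: [-0.7, -0.2, -4.8]
finger_gap: 0.154
gripper_force: 58.9
```

Run:
```python
from h import *
delta([0,0,155],0,c=(.564,.212),cy=-7.25)
for n in("top","side"):
    im,d,P=cloud(n); X,Y,Z=P[...,0],P[...,1],P[...,2]
    if n=="side": save("c_side",im)
    sat=cv2.cvtColor(im,cv2.COLOR_RGB2HSV)[...,1]
    m=(X>.4)&(X<.73)&(Y>.05)&(Y<.4)&(sat>80)
    p=P[m&(Z>.13)&(Z<.185)]; print(n,"lid",len(p),cv2.minAreaRect((p[:,:2]*1000).astype(np.float32)),"ztop",np.median(p[:,2]))
    A=np.c_[p[:,:2],np.ones(len(p))]; print("plane",np.linalg.lstsq(A,p[:,2],rcond=None)[0].round(3))
```

```text
t 14.0333 tcp [0.5625 0.2121 0.1582] inframe [-1.500e+00 -1.000e-01  1.582e+02] F [-0.7 -0.2 -4.8] gap 0.154 gf 58.9
tool y yaw -7.15 z [-1.e-03 -9.e-04 -1.e+00]
shift tool mm [0.1 1.5 3.2]
top lid 3275 ((557.4107055664062, 173.22988891601562), (125.54302978515625, 162.4158477783203), 82.82099151611328) ztop 0.17235897762322272
plane [-0.001  0.001  0.173]
side lid 9463 ((562.33056640625, 209.66409301757812), (200.84555053710938, 160.25051879882812), 82.83521270751953) ztop 0.17468331284656224
plane [-0.002 -0.003  0.177]
```

View pics/c_side.png

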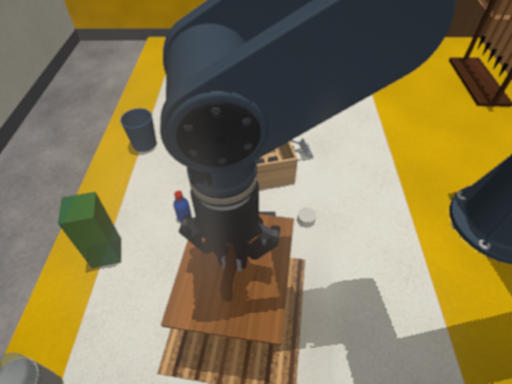

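The lid is level, 2 mm off the mat's centre, and its yaw matches the mat. Underside is at about 0.157; lowering.

>>> play_rows --rows '[[[0,0,0],[0,1,5],1],[[0,0,0],[0,0,12],1],[[0,0,0],[0,0,18],1],[[0,0,0],[0,0,20],1],[[0,0,0],[0,0,20],1],[[0,0,0],[0,0,20],1],[[0,0,0],[0,0,18],1],[[0,0,0],[0,0,14],1],[[0,0,0],[0,0,8],1],[[0,0,0],[0,0,4],1],[[0,0,0],[0,0,0],1],[[0,0,0],[0,0,0],1]]'

```text
t: 15.13
tcp_pos: [0.565, 0.2114, 0.0199]
tool_rot: [0.751, 0.661, 0.0, 0.0]
force: [-0.2, 0.7, -3.3]
finger_gap: 0.151
gripper_force: 58.8
```

>>> play_rows --rows '[[[0,0,0],[0,0,3],1],[[0,0,0],[0,0,3],1],[[0,0,0],[0,0,2],1],[[0,0,0],[0,0,2],1],[[0,0,0],[0,0,2],1],[[0,0,0],[0,0,1],1],[[0,0,0],[0,0,0],1],[[0,0,0],[0,0,0],1]]'

```text
t: 15.8
tcp_pos: [0.5643, 0.2117, 0.0063]
tool_rot: [0.75, 0.661, -0.0, -0.0]
force: [0.4, -0.0, -4.3]
finger_gap: 0.156
gripper_force: 58.9
```

>>> play_rows --rows '[[[0,0,0],[0,0,1],1],[[0,0,0],[0,0,1],1],[[0,0,0],[0,0,0.5],1],[[0,0,0],[0,0,0],1],[[0,0,0],[0,0,0],1]]'

```text
t: 16.22
tcp_pos: [0.5645, 0.2117, 0.0046]
tool_rot: [0.75, 0.661, 0.0, 0.0]
force: [-0.8, -0.1, 3.3]
finger_gap: 0.152
gripper_force: 59.9
```

Contact. Release and retreat.

>>> play_rows --rows '[[[0,0,0],[0,0,0],0.7],[[0,0,0],[0,0,0],0.5],[[0,0,0],[0,0,0],0.3],[[0,0,0],[0,0,0],0.3],[[0,0,0],[0,0,-5],0.3],[[0,0,0],[0,0,-15],0.3],[[0,0,0],[0,0,-25],0.3],[[0,0,0],[0,0,-30],0.3],[[0,0,0],[0,0,-35],0.3],[[0,0,0],[0,0,-35],0.3],[[0,0,0],[0,0,-20],0.3],[[0,0,0],[0,0,0],0.3]]'

```text
t: 17.22
tcp_pos: [0.568, 0.2125, 0.1749]
tool_rot: [0.75, 0.661, 0.005, 0.003]
force: [0.7, 0.8, 0.4]
finger_gap: 0.697
gripper_force: 0.0
```

Run:
```python
from h import *
delta(None,0,c=(.564,.212),cy=-7.25)
B=R.from_euler("z",-7.25,degrees=True)
im,d,P=cloud("side"); save("e_side",im)
for n in("side","wrist"):
    if n=="wrist": im,d,P=cloud(n)
    X,Y,Z=P[...,0],P[...,1],P[...,2]
    sat=cv2.cvtColor(im,cv2.COLOR_RGB2HSV)[...,1]
    m=(X>.4)&(X<.73)&(Y>.05)&(Y<.4)&(sat>80)
    p=P[m&(Z>.0135)&(Z<.028)]; q=B.inv().apply(p-[.564,.212,0])*1000
    print(n,"lid",len(p),cv2.minAreaRect(q[:,:2].astype(np.float32)),"ztop",np.median(p[:,2]))
```

```text
t 17.2167 tcp [0.568  0.2125 0.1749] inframe [  3.9   1.  174.9] F [0.7 0.8 0.4] gap 0.697 gf 0.0
tool y yaw -7.24 z [ 0.0116  0.0021 -0.9999]
side lid 9149 ((1.7124099731445312, -1.8511276245117188), (162.38400268554688, 201.4129180908203), 0.11473065614700317) ztop 0.021082800771481502
wrist lid 29668 ((-0.27439117431640625, -1.9192428588867188), (200.26100158691406, 162.10105895996094), 89.99430847167969) ztop 0.020127183891362893
```

View pics/e_side.png

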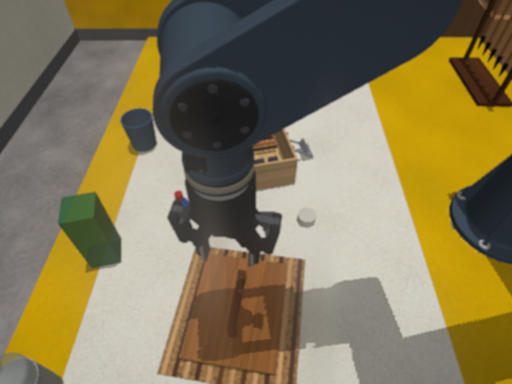

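The picture shows the lid flat at (240,310), centred on the mat, with the gripper clear above it and the bystanders where they were. Handing in.

```bash
python3 -c "
from station import *
print(sign_off())"
```

```text
the job is handed in; nothing more can be done
None
```

Job handed in: both clips hang open and the lid lies flat, handle up and released, within about 2 mm of the mat's centre, with the bystanders untouched (sign-off gave no verdict).

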